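Spring open the trick chest with the release rod

ROBOT

A 6-joint arm with a two-finger parallel gripper is mounted at the origin on the work surface. World frame = base frame: x ahead of the robot, y to its left, z up, the work surface at z = 0. Lengths are in m, angles in rad, forces in N, time in s.
With the tool pointing down it reaches from about 0.425 to 0.925 m from the base axis. Payload 12.5 kg.
Tool frame: the origin (TCP) lies midway between the tips of the shut fingers; the grasp point (between the pads) lies 19 mm behind it (hold_point_z is the distance from the TCP to the grasp point, in m); z points along the fingers, y is the line along which they close (so a half turn about z gives the same grasp; the last joint's range is limited). The gripper opens to 85 mm and grips with 20 to 120 N. Pads are 22 mm wide; open, the fingers measure 114 mm over their backs; the gripper's body (76 mm by 85 mm) begins 54 mm behind the grasp point. The pads swing forward as they close: fully open they stand 13 mm farther back than shut.
Start: joints at [-1.455, 0.491, 1.559, -0, 1.092, -0.106], TCP at [0.138, -0.61, 0.231] pointing down, gripper open.
Joint ranges: [-3.1, 3.1], [-0.84, 2.19], [0.05, 2.79], [-1.13, 4.28], [0.06, 2.93], [-2.69, 2.69]. Speed limits (rad/s): [2.22, 2.22, 2.79, 3.14, 3.14, 3.14].

INTERFACE

Orientations are given as a unit quaternion [x, y, z, w].
In Python, from workcell import * gives the robot as it stands.
- The arm moves only by the shell command python3 -m handwheel 'ROWS' [FORCE]. ROWS is JSON, a list of rows, each a list of 7 numbers: the shift along the tool's x, y, z in cm, then the turn, a rotation vector about the tool's x, y, z in rad, then the closure in counts, from 0 (fully open) to 255 (shut). A call has 1 to 12 rows; each row shifts and turns the commanded pose from where the row before left it, along the tool's axes as they then stand; what a row does not reach is not made up. A row lasts 1/12 s, in which the tool goes at most 41.7 mm and 7.16 degrees, less where a joint would pass 70% of its speed; a pose out of reach is approached as far as the arm can. A call with a gripper value outside its range is refused whole. The fingers move at their own pace and stop on an object; FORCE is the grip in N (left out, the last holds). Time passes only in rows, so rows that do not move let the fingers close. It gives the time, the measured TCP pose, the force, the opening and the grip force at its end, in the units of the state.
- observe(): the state, without advancing time (a new reading comes with each control period).
- read_camera(name): name is "scene" or "top"; returns the picture (480x640x3 uint8, red, green, blue); there is no depth.
- get_calibration(name): a dict with "fx", "fy", "cx", "cy" (pixels), "R" (3x3) and "t" (3): a world point X has camera coordinates R X + t. Camera axes: x right, y down, z forward; pixel columns grow to the right and rows downward; lengths in m; the calibration is good to about 2 mm. A picture is of the moment at which its call begins. get_calibration takes no time and is no camera call.
- close_job(): hands the job in; it is judged then, once.
Trained networks look in the newest picture that a camera, given by its name, has taken for a name from the list of things; names that differ only in an ending like _2 or _b are one class to them, and where a whole thing is asked for, a point or a joint stands for the part that bears it (a point fixed in the world has none). Each returns a list of dicts, best first, with "conf" (0 to 1); they miss things now and then, are a little off and sometimes report something else, mostly with a low value. They report only what shows in the picture. A call takes as long as a camera call. They do not tell look-alikes from the thing itself.
- boxes_of(camera, target): "centre" ([column, row] in pixels, amid what is visible of it).
- masks_of(camera, target): "region" (480x640 bool, what is visible of it) and "centre" ([column, row] in pixels, amid what is visible of it).
- mark_of(camera, target): "centre" ([column, row] in pixels: a listed point, or the origin of a listed thing).
The state is a dict: "time": time; "q": joint angles; "qd": joint speeds; "effort": joint torques, N m; "tcp_pos": TCP position; "ee_rot": TCP orientation; "force": force on the tool from outside, world axes, zero at the start; "wrist_torque": the same for the moment, N m; "finger_gap": opening from 0.0 (shut) to 1.0 (fully open); "gripper_force": force on a finger pad.
Only numpy, scipy, OpenCV 4.12 (cv2) and the standard library are available. Lean on these libraries where they do the work, as an engineer would, in place of code of your own. Each camera call takes 0.05 s, during which the arm holds its last target. There are 200 camera calls.

TASK

The chest's tray is held shut by a hidden spring latch. Take the red-handled release rod out of its rack, push its thin end straight into the brass-ringed hole until the latch lets go and the tray springs out a little, then leave the rod lying in the pale V rest and pull the tray fully out to its stop. Do not knock over or push aside the elephant, the tin or the bowl.

Things in the scene. Friction and masses are not known exactly. Their poses are not given: they have to be found in the camera images.
- chest: Fixed teak chest, carved sun on top, 130 mm (its x) by 190 mm (y) by 80 mm high. Origin under its middle. The access hole is in its -y side, the sliding tray in its +x side.
- hole (a point): Centre of the mouth of the brass-ringed hole at the outer face of the chest's -y side, 45 mm above the table, 30 mm to -x of the chest's middle; a brass line on the chest's top leads to it. Chest axes: +y runs level straight into the hole. Hole round, 16 mm wide, 3 mm chamfer, wall 12 mm, bore behind it 24 mm square. The rod's handle cannot enter: it meets the chest with the tip 140 mm deep.
- latch (a joint): Push of the hidden latch plate (22 mm square, 115 mm deep behind the hole's mouth), m: 0 at rest, lets the tray go at about 0.008 (tip about 123 mm deep, 6 to 8 N), end of travel 0.028. Springs back when the rod leaves.
- tray (a joint): How far the tray is out, m: 0 shut, 0.062 at its stop. Slides level to the chest's +x. Locked until the latch is tripped; then a spring throws it out 0.02 to 0.03 and it stays where it is left (friction about 1.5 N). Cannot be shut again: do not push it back.
- tray_pull (a point): Grip point of the pale tongue on the tray's dark front; moves with the tray. Chest axes: +x is the way the tray opens. The tongue is 16 mm thick (along y), stands 36 mm out from the front along x (this point 22 mm out) and spans 27 to 61 mm above the table, this point 44 mm. Grip it from above across y; the chest's top is at 80 mm.
- rod: Release rod, 210 mm, about 80 g: steel shank 8 mm thick, 140 mm long, then a round red handle. Origin on its axis 80 mm behind the shank's tip, +x along the axis to the tip. Balance point about 100 mm behind the tip. Starts level in the rack; there only the front of the shank can be gripped, and held so it cannot reach the latch: lay it in the rest and take it again by the handle.
- rod_tip (a point): Centre of the end of the steel shank, rod axes.
- rod_handle (a point): Middle of the red handle, on the axis, 95 mm behind the rod's origin; rod axes. The handle is 70 mm long and gripped as a 24 mm cylinder.
- rack: Fixed teak rack. Origin on the table under the rod's origin as it first lies (rod axis 45 mm up), +x towards the tip. V post 12 mm thick at x = 65 mm, top 55 mm; cheeks 70 mm high, 44 mm wide overall, from x = -15 to -142 mm hide the handle. Between x = -10 and 55 mm the shank lies free over a base 10 mm high. Open above: the rod lifts straight out.
- rest_seat (a point): Middle of the fixed pale V rest at the height of the shank's axis in it (45 mm up); +x along the rest. V posts 12 mm thick at x = -45 and +45 mm, mouths 31 mm wide, tops 55 mm; base 114 by 60 by 10 mm. With the rod's origin here and its axis along x, either way round, it lies balanced with the handle sticking out free, 9 mm clear of the post.
- elephant: Bystander: loose carved dark elephant, 115 mm long, 85 mm high, origin under its middle.
- tin: Bystander: loose green tin, 60 mm wide, 75 mm high, origin under its middle.
- bowl: Bystander: loose small pale wooden bowl, 70 mm wide, 38 mm high, origin under its middle.
Things that resemble listed ones, but are neither listed nor needed, are in the scene too. Leave any orange look-alike of the rod alone.

How it is judged:
On the way:
1. the tray springs out while the rod's tip is deep in the hole (value of joint tray above 0.012 m and y of rod_tip in the frame of hole above 0.11 m), for 0.05 s.
At the end, for the whole second after the job is handed in: The tray is out by more than 55 of its 62 mm; the rod lies still in both Vs of the rest, released, its axis within 0.1 rad of the rest's and its origin within 35 mm of the seat (8 mm sideways and in height) (value of joint tray above 0.055 m and horizontal distance between rod and rest_seat below 0.035 m and y of rod in the frame of rest_seat between -0.008 and 0.008 m and z of rod in the frame of rest_seat between -0.008 and 0.008 m and angle between the x axis of rod and the x axis of rest_seat, either way round below 0.1 rad and linear speed of rod below 0.02 m/s); the robot touches nothing.
It fails at once if a bystander is pushed more than 30 mm (distance of any of elephant, tin, bowl from where it was at the start of the episode above 0.03 m).
It fails at once if a bystander is knocked over (angle between any of elephant, tin, bowl's own z axis and vertical above 0.6 rad).
It also fails if it takes over 72 s, if anything falls off the work surface, if the arm or the gripper's body presses on something with over 40 N, if the wrist force passes 120 N, or if a joint passes its speed limit or range.

## Working session

There is one attempt and no reset: what is moved stays moved. The work goes in short steps, Python scripts to look and compute and a shell command to move; the robot and the scene stay as the last step left them, time stands still between calls to the robot, and variables do not carry over. Pictures are saved under pics/ and viewed, at most 10 in all, crops included, and the job is handed in when it is done.

```bash
mkdir -p pics; ls; python3 - <<'E'
from workcell import *
import cv2,numpy as np
for n in("scene","top"):
    im=read_camera(n); cv2.imwrite(f"pics/{n}0.png",im[:,:,::-1])
    c=get_calibration(n); print(n,c)
    for t in("rod","rod_tip","rod_handle","rack","rest_seat","hole","tray_pull","chest","elephant","tin","bowl"):
        print(t,[(np.round(d["centre"]).tolist(),round(d["conf"],2)) for d in mark_of(n,t)][:4])
print(observe())
E
```

```text
pics
scene {'fx': 608.5797714007167, 'fy': 608.5797714007167, 'cx': 311.4854593907258, 'cy': 235.6615862562248, 'R': array([[ 0.59184527,  0.80573658,  0.02253321],
       [ 0.53837679, -0.37434482, -0.7549943 ],
       [-0.59989133,  0.45897116, -0.65534408]]), 't': array([-0.25634622, -0.26793306,  1.64493782])}
rod [([131.0, 242.0], 0.67), ([180.0, 312.0], 0.66)]
rod_tip [([105.0, 265.0], 0.89), ([210.0, 335.0], 0.58)]
rod_handle [([159.0, 214.0], 0.96), ([150.0, 287.0], 0.81)]
rack [([183.0, 328.0], 0.72), ([350.0, 306.0], 0.41)]
rest_seat [([262.0, 269.0], 0.79)]
hole [([361.0, 193.0], 0.65)]
tray_pull [([427.0, 194.0], 0.87)]
chest [([398.0, 198.0], 0.91), ([348.0, 308.0], 0.68)]
elephant [([348.0, 305.0], 0.73)]
tin [([410.0, 283.0], 0.89), ([426.0, 193.0], 0.56)]
bowl [([296.0, 346.0], 0.9)]
top {'fx': 486.43120530153146, 'fy': 486.43120530153146, 'cx': 325.5582494920708, 'cy': 243.83302464719557, 'R': array([[ 0.01956197, -0.99969581, -0.01502054],
       [-0.99728643, -0.01844397, -0.07127124],
       [ 0.07097252,  0.01637399, -0.99734387]]), 't': array([-0.04610287,  0.50
[... 524 characters left out ...]
: 1.2, 'q': array([-1.45461149e+00,  4.90881740e-01,  1.55889603e+00,  1.85306040e-05,
        1.09166096e+00, -1.05573821e-01]), 'qd': array([ 8.55276268e-04, -7.48921542e-04,  4.04406678e-06,  1.55341600e-03,
        1.25551752e-04, -7.75034803e-04]), 'effort': array([ 1.92363084e-03, -6.18271422e+01, -2.61836600e+01, -3.00717284e-05,
        4.63569177e-04,  1.40313983e-05]), 'tcp_pos': array([ 0.13751142, -0.60971305,  0.23133966]), 'ee_rot': array([9.93859652e-01, 1.10648027e-01, 8.63048712e-06, 7.69138096e-05]), 'force': array([-0.09674309, -0.20298914, -0.71564656]), 'wrist_torque': array([-0.04179327, -0.01282948,  0.00025698]), 'gripper_force': 0.0, 'finger_gap': 0.9953698632706026}
```

View pics/top0.png

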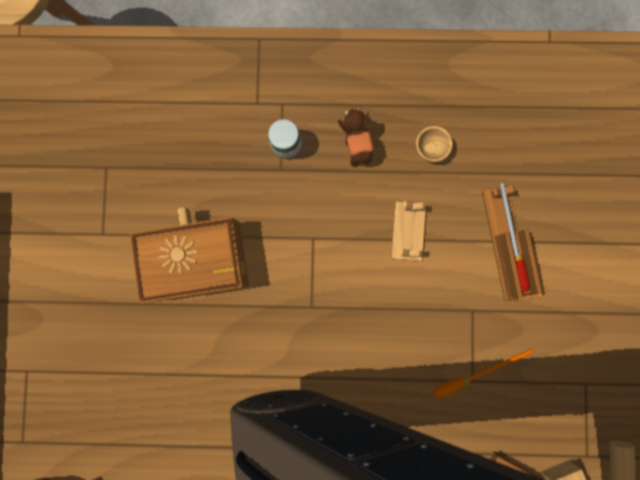

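View pics/scene0.png

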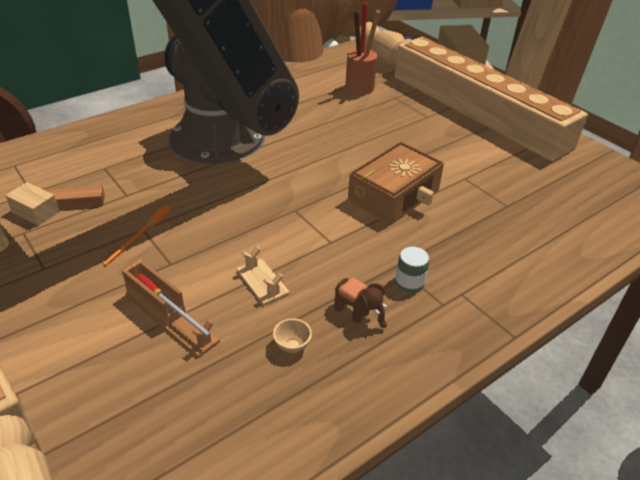

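The top view shows two possible rods: the red-handled one in the teak rack at (512,235) top and (180,310) scene, and an orange look-alike lying loose at (485,372) top and (135,240) scene. I choose the red one in the rack. The pale V rest is at (410,230), the chest at (190,260) with its tongue at (184,215), and the tin, elephant and bowl are at about row 145.

```bash
cat > h.py <<'E'
from workcell import *
import cv2,numpy as np
from scipy.optimize import minimize
from scipy.spatial.transform import Rotation as Ro
def proj(c,X):
    p=np.atleast_2d(X)@c["R"].T+c["t"]; return np.c_[c["fx"]*p[:,0]/p[:,2]+c["cx"],c["fy"]*p[:,1]/p[:,2]+c["cy"]]
def back(c,uv,z):
    d=c["R"].T@np.array([(uv[0]-c["cx"])/c["fx"],(uv[1]-c["cy"])/c["fy"],1]); o=-c["R"].T@c["t"]
    return o+d*(z-o[2])/d[2]
def box(x0,x1,y0,y1,z0,z1): return np.array([[x,y,z] for x in(x0,x1) for y in(y0,y1) for z in(z0,z1)],float)
def place(P,x,y,a):
    R=Ro.from_euler("z",a).as_matrix(); return P@R.T+[x,y,0]
S=4
def sil(c,boxes,p):
    m=np.zeros((480*S,640*S),np.uint8)
    for b in boxes:
        h=cv2.convexHull(((proj(c,place(b,*p))+.5)*S).astype(np.int32)); cv2.fillConvexPoly(m,h,1)
    return cv2.resize(m.astype(np.float32),(640,480),interpolation=cv2.INTER_AREA)
def fit(boxes,masks,p0,names=("scene","top")):
    C={n:get_calibration(n) for n in names}
    def f(p):
        s=0
        for n in names:
            r=sil(C[n],boxes,p); m=masks[n]; s+=1-np.minimum(r,m).sum()/np.maximum(r,m).sum()
        return s
    p0=np.array(p0,float)
    sx=np.vstack([p0]+[p0+d for d in np.diag([.012,.012,.1])])
    r=minimize(f,p0,method="Nelder-Mead",options=dict(initial_simplex=sx,xatol=2e-4,fatol=1e-5))
    return r.x,r.fun
def mask(n,t,near):
    L=masks_of(n,t); L=[d for d in L if np.hypot(*(np.array(d["centre"])-near))<40]
    return L[0]["region"].astype(np.float32) if L else None
E
python3 - <<'E'
from h import *
im={n:read_camera(n) for n in("scene","top")}
C={n:get_calibration(n) for n in im}
chest=[box(-.065,.065,-.095,.095,0,.08)]
tong=chest+[box(.065,.101,-.008,.008,.027,.061)]
rest=[box(-.057,.057,-.03,.03,0,.01),box(-.051,-.039,-.0155-.004,.0195,0,.055),box(.039,.051,-.0195,.0195,0,.055)]
rod=[box(-.06,.08,-.004,.004,.041,.049),box(-.13,-.06,-.012,.012,.033,.057)]
def go(name,target,boxes,p0,near):
    M={n:mask(n,target,near[n]) for n in near}
    M={n:m for n,m in M.items() if m is not None}
    for ns in [tuple(M)]+([(n,) for n in M] if len(M)>1 else []):
        x,v=fit(boxes,M,p0,ns); print(name,ns,x.round(4),round(v,3),{n:int(M[n].sum()) for n in M})
q=back(C["top"],(188,260),.08); print(q)
go("chest","chest",chest,[q[0],q[1],.1],dict(scene=(398,185),top=(190,260)))
q=back(C["top"],(410,230),.01); print(q)
go("rest","rest_seat",rest,[q[0],q[1],0.],dict(scene=(262,275),top=(410,230)))
a=back(C["top"],(501,183),.045);b=back(C["top"],(525,290),.045); d=(a-b)/np.linalg.norm(a-b); print(a,b)
o=a-.08*d
go("rod","rod",rod,[o[0],o[1],np.arctan2(d[1],d[0])],dict(top=(512,235)))
print("tongue",[(n,back(C[n],mark_of(n,"tray_pull")[0]["centre"],.044)) for n in C])
print("hole",[(n,back(C[n],mark_of(n,"hole")[0]["centre"],.045)) for n in C])
print("seat",[(n,back(C[n],mark_of(n,"rest_seat")[0]["centre"],.045)) for n in C])
for t in("elephant","tin","bowl"): print(t,[(n,back(C[n],mark_of(n,t)[0]["centre"],.0)) for n in C])
t=im["top"]; out=np.hstack([cv2.resize(t[170:310,460:560],None,fx=4,fy=4,interpolation=3),cv2.resize(im["scene"][250:360,110:220],(400,560),interpolation=3)])
cv2.imwrite("pics/crop0.png",out[:,:,::-1])
E
```

```text
[0.46757907 0.21383366 0.08      ]
chest ('scene', 'top') [0.4687 0.2198 0.1815] 0.078 {'scene': 5077, 'top': 8002}
chest ('scene',) [0.4675 0.2196 0.175 ] 0.03 {'scene': 5077, 'top': 8002}
chest ('top',) [0.4691 0.2196 0.1819] 0.043 {'scene': 5077, 'top': 8002}
[ 0.53730627 -0.2022475   0.01      ]
rest ('top',) [ 0.5367 -0.1993 -0.0729] 0.04 {'top': 1774}
[ 0.62686294 -0.36915954  0.045     ] [ 0.42452097 -0.41271359  0.045     ]
rod ('top',) [ 0.5494 -0.3855  0.1894] 0.405 {'top': 667}
tongue [('scene', array([0.54205947, 0.24667146, 0.044     ])), ('top', array([0.55370194, 0.23842297, 0.044     ]))]
hole [('scene', array([0.45509891, 0.12151038, 0.045     ])), ('top', array([0.45562431, 0.12364608, 0.045     ]))]
seat [('scene', array([ 0.5425901, -0.1949748,  0.045    ])), ('top', array([ 0.53712114, -0.19578154,  0.045     ]))]
elephant [('scene', array([ 0.68925278, -0.10034352,  0.        ])), ('top', array([ 0.69869703, -0.09876071,  0.        ]))]
tin [('scene', array([0.7118869 , 0.05122642, 0.        ])), ('top', array([0.7038323 , 0.04755589, 0.        ]))]
bowl [('scene', array([ 0.70715323, -0.23841507,  0.        ])), ('top', array([ 0.70061057, -0.24824456,  0.        ]))]
```

View pics/crop0.png

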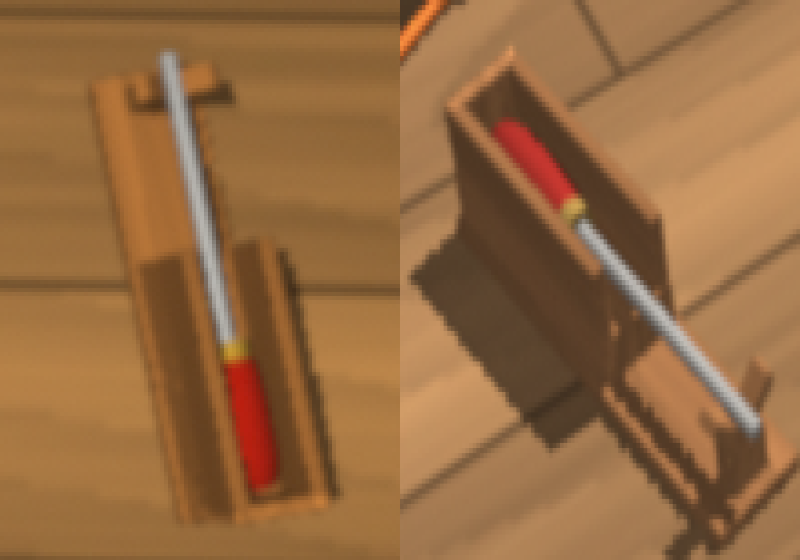

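The crop confirms the choice: a steel shank, brass ferrule and red handle in the teak rack. The tip is at about (502,184) and the handle end at (525,292) in the top view, and the orange one lies outside.

```bash
cat >> h.py <<'E'
def need(x,y,z,a):
    "tool-frame shift cm and turn about tool z for a tool-down target with tool x at world angle a"
    s=observe(); R=Ro.from_quat(s["ee_rot"]); M=R.as_matrix(); cur=np.arctan2(M[1,0],M[0,0])
    d=M.T@(np.array([x,y,z])-s["tcp_pos"])*100; t=-((a-cur+np.pi)%(2*np.pi)-np.pi)
    print("shift cm",d.round(2),"turn z",round(t,3),"| ang",round(cur,4),"pos",s["tcp_pos"].round(4),"gap",round(s["finger_gap"],3),"t",round(s["time"],2))
E
python3 - <<'E'
from h import *
for n,(r0,r1,c0,c1) in dict(top=(170,310,485,545),scene=(250,360,110,220)).items():
    im=read_camera(n); c=get_calibration(n)
    hsv=cv2.cvtColor(im,cv2.COLOR_RGB2HSV).astype(int); i=im.astype(int)
    red=(i[...,0]>110)&(i[...,1]<50)
    st=(i[...,2]>=i[...,0]-5)&(i[...,2]>100)
    for m in(red,st): m[:r0]=0;m[r1:]=0;m[:,:c0]=0;m[:,c1:]=0
    P=np.argwhere(st)[:,::-1]; vx,vy,x0,y0=cv2.fitLine(P.astype(np.float32),cv2.DIST_HUBER,0,.01,.01).ravel()
    t=(P-[x0,y0])@[vx,vy]; e=[np.array([x0,y0])+[vx*k,vy*k] for k in(t.min()-.3,t.max()+.3)]
    A=[back(c,u,.045) for u in e]; print(n,len(P),red.sum(),np.round(e,1).tolist(),np.round(A,4).tolist())
    d=A[0]-A[1] if A[0][0]>A[1][0] else A[1]-A[0]
    tip=max(A,key=lambda p:p[0]);an=np.arctan2(d[1],d[0]);print("len",np.linalg.norm(d),"ang",an,"tip",tip,"origin",tip-.08*d/np.linalg.norm(d), "red", back(c,np.argwhere(red)[:,::-1].mean(0),.045))
E
```

```text
Traceback (most recent call last):
cv2.error: OpenCV(4.12.0) /io/opencv/modules/imgproc/src/linefit.cpp:50: error: (-215:Assertion failed) count > 0 in function 'fitLine2D_wods'
```

```bash
python3 - <<'E'
from h import *
im=read_camera("top"); print(im[200,500:514].tolist(), im[225,505:518].tolist(), im[275,518:528].tolist())
E
```

```text
[[161, 104, 50], [156, 103, 57], [152, 114, 86], [156, 141, 129], [169, 165, 160], [174, 172, 167], [154, 151, 145], [117, 108, 99], [103, 77, 57], [125, 82, 43], [140, 91, 44], [136, 91, 47], [139, 98, 54], [144, 103, 57]] [[170, 108, 52], [165, 108, 55], [157, 112, 75], [154, 132, 116], [171, 164, 157], [183, 180, 174], [165, 163, 157], [130, 123, 116], [100, 82, 69], [108, 72, 43], [131, 86, 43], [135, 90, 46], [132, 93, 49]] [[142, 61, 30], [169, 39, 19], [186, 33, 18], [186, 32, 16], [181, 32, 16], [175, 31, 19], [164, 29, 16], [151, 29, 18], [132, 28, 15], [113, 40, 21]]
```

```bash
python3 - <<'E'
from h import *
for n,(r0,r1,c0,c1) in dict(top=(170,310,485,545),scene=(250,345,110,214)).items():
    im=read_camera(n); c=get_calibration(n); i=im.astype(int)
    red=(i[...,0]>110)&(i[...,1]<50)
    st=(i[...,0]-i[...,2]<28)&(i[...,0]>110)
    for m in(red,st): m[:r0]=0;m[r1:]=0;m[:,:c0]=0;m[:,c1:]=0
    k,lab,stt,_=cv2.connectedComponentsWithStats(st.astype(np.uint8)); st=lab==1+np.argmax(stt[1:,4])
    P=np.argwhere(st)[:,::-1]; vx,vy,x0,y0=cv2.fitLine(P.astype(np.float32),cv2.DIST_HUBER,0,.01,.01).ravel()
    t=(P-[x0,y0])@[vx,vy]; e=[np.array([x0,y0])+[vx*k,vy*k] for k in(t.min()-.3,t.max()+.3)]
    A=[back(c,u,.045) for u in e]; print(n,len(P),red.sum(),np.round(e,1).tolist(),np.round(A,4).tolist())
    d=A[0]-A[1] if A[0][0]>A[1][0] else A[1]-A[0]
    tip=max(A,key=lambda p:p[0]);an=np.arctan2(d[1],d[0]);print("len",np.linalg.norm(d),"ang",an,"tip",tip,"origin",tip-.08*d/np.linalg.norm(d), "red", back(c,np.argwhere(red)[:,::-1].mean(0),.045))
E
```

```text
top 303 250 [[501.4, 182.8], [516.3, 254.3]] [[0.6272, -0.37, 0.045], [0.4914, -0.397, 0.045]]
len 0.13853369535388846 ang 0.19609829759916117 tip [ 0.62723909 -0.36997618  0.045     ] origin [ 0.54877235 -0.3855637   0.045     ] red [ 0.45144621 -0.40862775  0.045     ]
scene 245 48 [[158.6, 293.0], [207.5, 334.1]] [[0.4855, -0.3959, 0.045], [0.6254, -0.3696, 0.045]]
len 0.1424210462518582 ang 0.18565716533606152 tip [ 0.62542539 -0.36961066  0.045     ] origin [ 0.54680018 -0.38437806  0.045     ] red [ 0.44115106 -0.4022076   0.045     ]
```

```bash
python3 -c "
from h import *
need(.5598,-.3827,.15,.192)"
```

```text
shift cm [ 46.19 -12.85   8.13] turn z 0.03 | ang 0.2218 pos [ 0.1375 -0.6097  0.2313] gap 0.995 t 2.35
```

```bash
python3 -m handwheel '[[3.85,-1.07,0.68,0,0,0,0],[3.85,-1.07,0.68,0,0,0,0],[3.85,-1.07,0.68,0,0,0,0],[3.85,-1.07,0.68,0,0,0,0],[3.85,-1.07,0.68,0,0,0,0],[3.85,-1.07,0.68,0,0,0,0],[3.85,-1.07,0.68,0,0,0,0],[3.85,-1.07,0.68,0,0,0,0],[3.85,-1.07,0.68,0,0,0,0],[3.85,-1.07,0.68,0,0,0,0],[3.85,-1.07,0.68,0,0,0,0],[3.85,-1.07,0.68,0,0,0.03,0]]' 100; python3 -c "
from h import *
need(.5598,-.3827,.026,.192)"
```

```text
time: 3.35
tcp_pos: [0.5616, -0.3816, 0.1494]
ee_rot: [0.995, 0.096, 0.0, 0.0]
force: [0.0, -0.9, 0.3]
finger_gap: 1.003
gripper_force: 0.0
shift cm [-0.2   0.07 12.34] turn z 0.0 | ang 0.1923 pos [ 0.5616 -0.3816  0.1494] gap 1.003 t 3.35
```

```bash
python3 -m handwheel '[[-0.1,0.07,2,0,0,0,0],[0,0,2.5,0,0,0,0],[0,0,2.5,0,0,0,0],[0,0,2.5,0,0,0,0],[0,0,2,0,0,0,0],[0,0,0.8,0,0,0,0],[0,0,0,0,0,0,0],[0,0,0,0,0,0,0]]'; python3 -m handwheel '[[0,0,0,0,0,0,255],[0,0,0,0,0,0,255],[0,0,0,0,0,0,255],[0,0,0,0,0,0,255],[0,0,0,0,0,0,255],[0,0,0,0,0,0,255],[0,0,0,0,0,0,255],[0,0,0,0,0,0,255],[0,0,0,0,0,0,255],[0,0,0,0,0,0,255]]' 100
```

```text
time: 4.02
tcp_pos: [0.5593, -0.3839, 0.0272]
ee_rot: [0.995, 0.096, 0.0, 0.0]
force: [0.4, -0.4, 0.4]
finger_gap: 1.004
gripper_force: 0.0
time: 4.85
tcp_pos: [0.5592, -0.3838, 0.0271]
ee_rot: [0.995, 0.096, 0.0, 0.0]
force: [-1.0, 0.7, 5.9]
finger_gap: 0.053
gripper_force: 98.0
```

```bash
python3 -m handwheel '[[0,0,-0.5,0,0,0,255],[0,0,-1,0,0,0,255],[0,0,-2,0,0,0,255],[0,0,-2.5,0,0,0,255],[0,0,-2.5,0,0,0,255],[0,0,-2.5,0,0,0,255],[0,0,0,0,0,0,255],[0,0,0,0,0,0,255]]'; python3 - <<'E'
from h import *
need(.5367+.0105,-.1993,.026,-.073)
o=[cv2.resize(read_camera(n)[r:r+200,c:c+200],(400,400),interpolation=3) for n,r,c in(("top",130,400),("scene",180,110))]
cv2.imwrite("pics/lift.png",np.hstack(o)[:,:,::-1])
E
```

```text
time: 5.52
tcp_pos: [0.5595, -0.384, 0.1387]
ee_rot: [0.995, 0.096, 0.001, 0.001]
force: [-0.4, -0.7, -1.1]
finger_gap: 0.054
gripper_force: 97.8
shift cm [  2.29 -18.39  11.23] turn z 0.265 | ang 0.1919 pos [ 0.5595 -0.384   0.1387] gap 0.054 t 5.52
```

View pics/lift.png

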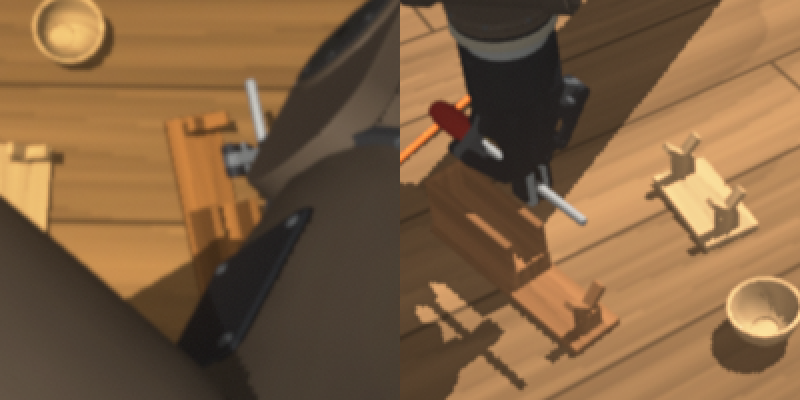

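The rod is in the grip and clear of the rack, about level. Its tip is at scene (202,291) and its handle end at (128,231). I check the pitch with a projection.

```bash
python3 - <<'E'
from h import *
c=get_calibration("scene"); g=np.array([.5595,-.384,.1566]);
for p in(-.1,0,.1):
    d=np.array([np.cos(.192)*np.cos(p),np.sin(.192)*np.cos(p),np.sin(p)]); print(p,proj(c,[g+.068*d,g-.142*d]).round(1).tolist())
read_camera("scene")
m=mask("scene","rest_seat",(262,275))
rest=[box(-.057,.057,-.03,.03,0,.01),box(-.051,-.039,-.0155-.004,.0195,0,.055),box(.039,.051,-.0195,.0195,0,.055)]
if m is not None: print(fit(rest,{"scene":m},[.537,-.199,-.07],("scene",)))
E
```

```text
-0.1 [[201.1, 293.3], [125.0, 226.5]]
0 [[200.9, 290.6], [126.2, 232.3]]
0.1 [[200.3, 287.6], [127.8, 238.4]]
(array([ 0.53570149, -0.19912578, -0.09213018]), np.float64(0.12757188081741333))
```

```bash
python3 -m handwheel '[[0.38,-3.06,0,0,0,0,255],[0.38,-3.06,0,0,0,0,255],[0.38,-3.06,0,0,0,0,255],[0.38,-3.06,0,0,0,0,255],[0.38,-3.06,0,0,0,0,255],[0.38,-3.06,0,0,0,0,255],[0,0,0,0,0,0.09,255],[0,0,0,0,0,0.09,255],[0,0,0,0,0,0.085,255],[0,0,0,0,0,0,255],[0,0,0,0,0,0,255]]'
```

```text
time: 6.63
tcp_pos: [0.5463, -0.199, 0.136]
ee_rot: [0.999, -0.035, -0.001, -0.0]
force: [-0.1, -0.4, -1.1]
finger_gap: 0.052
gripper_force: 98.0
```

```bash
python3 -m handwheel '[[0.2,0.1,2,0,0,0.008,255],[0,0,2.5,0,0,0,255],[0,0,2.5,0,0,0,255],[0,0,1.8,0,0,0,255],[0,0,1,0,0,0,255],[0,0,0.7,0,0,0,255],[0,0,0.3,0,0,0,255],[0,0,0,0,0,0,255],[0,0,0,0,0,0,255]]'
```

```text
time: 7.38
tcp_pos: [0.5488, -0.2005, 0.0294]
ee_rot: [0.999, -0.04, 0.0, 0.0]
force: [0.2, -0.0, 0.3]
finger_gap: 0.05
gripper_force: 98.0
```

```bash
python3 -m handwheel '[[0,0,0.15,0,0,0,255],[0,0,0,0,0,0,255],[0,0,0,0,0,0,180],[0,0,0,0,0,0,100],[0,0,0,0,0,0,0],[0,0,0,0,0,0,0],[0,0,0,0,0,0,0],[0,0,0,0,0,0,0],[0,0,-2,0,0,0,0],[0,0,-4,0,0,0,0],[0,0,-4,0,0,0,0],[0,0,0,0,0,0,0]]'; python3 -c "
from h import *
need(.5363-.095*np.cos(.08),-.1992+.095*np.sin(.08),.12,-.08)
need(.5363-.095*np.cos(.08),-.1992+.095*np.sin(.08),.026,-.08)"
```

```text
time: 8.38
tcp_pos: [0.5508, -0.2013, 0.1339]
ee_rot: [0.999, -0.041, 0.004, 0.002]
force: [1.0, -1.6, 0.4]
finger_gap: 1.001
gripper_force: 0.0
shift cm [-10.97  -0.09   1.29] turn z -0.001 | ang -0.081 pos [ 0.5508 -0.2013  0.1339] gap 1.001 t 8.38
shift cm [-11.06  -0.12  10.69] turn z -0.001 | ang -0.081 pos [ 0.5508 -0.2013  0.1339] gap 1.001 t 8.38
```

```bash
python3 -m handwheel '[[-3,0,0,0,0,0,0],[-4,0,0,0,0,0,0],[-3.8,-0.1,0,0,0,0,0],[0,0,0,0,0,0,0],[0,0,0,0,0,0,0],[0,0,0,0,0,0,0]]'; python3 - <<'E'
from h import *
im=read_camera("scene"); c=get_calibration("scene")
need(.4416,-.1916,.026,-.08)
a=-.08;o=np.array([.5363,-.1992,.045]);d=np.array([np.cos(a),np.sin(a),0]); print(proj(c,[o+.08*d,o-.06*d,o-.13*d]).round(1).tolist())
cv2.imwrite("pics/rest1.png",cv2.resize(im[180:330,180:340],(640,600),interpolation=3)[:,:,::-1])
E
```

```text
time: 8.88
tcp_pos: [0.4416, -0.191, 0.1276]
ee_rot: [0.999, -0.041, 0.001, 0.0]
force: [1.0, 0.0, -0.8]
finger_gap: 0.999
gripper_force: 0.0
shift cm [-0.03  0.06 10.14] turn z -0.001 | ang -0.0812 pos [ 0.4419 -0.191   0.1274] gap 0.999 t 8.93
[[281.7, 292.1], [247.7, 249.1], [232.5, 229.9]]
```

View pics/rest1.png

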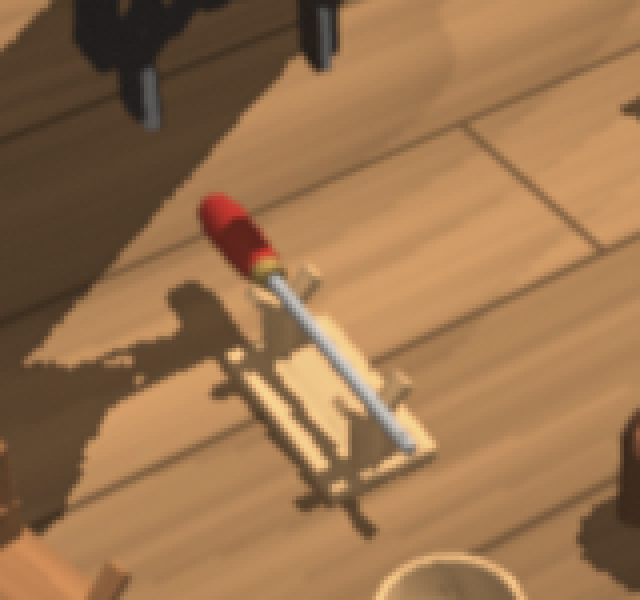

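The rod lies in both Vs, with its tip at scene (282,292) and handle end at (231,231), as predicted. Next I take it by the handle.

```bash
python3 -m handwheel '[[0,0.05,2,0,0,0,0],[0,0,2.5,0,0,0,0],[0,0,2.5,0,0,0,0],[0,0,2.2,0,0,0,0],[0,0,1.2,0,0,0,0],[0,0,0,0,0,0,0],[0,0,0,0,0,0,0]]'; python3 -m handwheel '[[0,0,0,0,0,0,255],[0,0,0,0,0,0,255],[0,0,0,0,0,0,255],[0,0,0,0,0,0,255],[0,0,0,0,0,0,255],[0,0,0,0,0,0,255],[0,0,0,0,0,0,255],[0,0,0,0,0,0,255],[0,0,0,0,0,0,255],[0,0,0,0,0,0,255]]' 80
```

```text
time: 9.52
tcp_pos: [0.4413, -0.191, 0.0227]
ee_rot: [0.999, -0.04, -0.0, -0.0]
force: [1.0, 0.1, 0.8]
finger_gap: 1.0
gripper_force: 0.0
time: 10.35
tcp_pos: [0.4411, -0.1913, 0.0234]
ee_rot: [0.999, -0.041, 0.0, 0.0]
force: [-1.7, -3.4, 4.7]
finger_gap: 0.252
gripper_force: 78.0
```

```bash
python3 -m handwheel '[[0,0,-0.5,0,0,0,255],[0,0,-1,0,0,0,255],[0,0,-2.5,0,0,0,255],[0,0,-3,0,0,0,255],[0,0,-3,0,0,0,255],[0,0,-2,0,0,0,255],[0,0,0,0,0,0,255],[0,0,0,0,0,0,255]]'; python3 - <<'E'
from h import *
c=get_calibration("scene"); im=read_camera("scene"); i=im.astype(int)
st=(i[...,0]-i[...,2]<28)&(i[...,0]>110); st[:,:200]=0; st[:,330:]=0; st[:150]=0; st[320:]=0
k,lab,s,_=cv2.connectedComponentsWithStats(st.astype(np.uint8)); print(s[1:][s[1:,4]>15].tolist())
s=observe()["tcp_pos"]
need(.5,-.12,.14,1.749)
for p in(-.1,-.05,0,.05,.1):
    a=-.081;d=np.array([np.cos(a)*np.cos(p),np.sin(a)*np.cos(p),np.sin(p)]); o=s+[0,0,.0216]; print(p,proj(c,[o+.175*d,o+.035*d]).round(1).tolist())
cv2.imwrite("pics/x.png",im[:,:,::-1])
E
```

```text
time: 11.02
tcp_pos: [0.4408, -0.1908, 0.1443]
ee_rot: [0.999, -0.04, 0.001, 0.0]
force: [-0.1, 0.0, -1.2]
finger_gap: 0.26
gripper_force: 78.2
[[245, 201, 37, 44, 203]]
shift cm [ 5.37 -7.52  0.33] turn z -1.83 | ang -0.0809 pos [ 0.4404 -0.1906  0.1433] gap 0.25 t 11.07
-0.1 [[280.9, 251.3], [245.0, 203.5]]
-0.05 [[281.0, 247.9], [245.0, 202.8]]
0 [[281.0, 244.3], [244.9, 202.1]]
0.05 [[280.9, 240.5], [244.9, 201.4]]
0.1 [[280.7, 236.6], [244.8, 200.6]]
```

The rod is held level. Next I swing it towards the chest, up high.

```bash
python3 -m handwheel '[[0,0,0,0,0,-0.1,255],[0,0,0,0,0,-0.115,255],[0,0,0,0,0,-0.115,255],[0,0,0,0,0,-0.115,255],[0,0,0,0,0,-0.115,255],[0,0,0,0,0,-0.115,255],[0,0,0,0,0,-0.115,255],[0,0,0,0,0,-0.115,255],[0,0,0,0,0,-0.115,255],[0,0,0,0,0,-0.115,255],[0,0,0,0,0,-0.115,255],[0,0,0,0,0,-0.115,255]]'; python3 -m handwheel '[[0,0,0,0,0,-0.115,255],[0,0,0,0,0,-0.115,255],[0,0,0,0,0,-0.115,255],[0,0,0,0,0,-0.115,255],[0,0,0,0,0,0,255],[0,0,0,0,0,0,255]]'; python3 - <<'E'
from h import *
a=.178+np.pi/2; h=np.array([.4558,.1208]); d=np.array([np.cos(a),np.sin(a)])
g=h-d*(.175+.03); print(g)
need(*g,.14,a); need(*g,.0234,a)
E
```

```text
time: 12.07
tcp_pos: [0.4401, -0.1906, 0.1418]
ee_rot: [0.799, 0.601, -0.001, -0.001]
force: [-0.3, 0.8, -0.7]
finger_gap: 0.26
gripper_force: 78.1
time: 12.57
tcp_pos: [0.4404, -0.1907, 0.1422]
ee_rot: [0.645, 0.764, -0.0, -0.001]
force: [0.0, 0.8, -1.6]
finger_gap: 0.257
gripper_force: 78.1
[ 0.49209761 -0.08096096]
shift cm [9.95 6.95 0.22] turn z -0.009 | ang 1.7403 pos [ 0.4404 -0.1907  0.1422] gap 0.257 t 12.57
shift cm [ 9.93  6.97 11.88] turn z -0.009 | ang 1.7403 pos [ 0.4404 -0.1907  0.1422] gap 0.257 t 12.57
```

```bash
python3 -m handwheel '[[2.5,1.7,0,0,0,-0.009,255],[2.5,1.8,0,0,0,0,255],[2.5,1.75,0,0,0,0,255],[2.4,1.7,0.2,0,0,0,255],[0,0,2,0,0,0,255],[0,0,2.5,0,0,0,255],[0,0,2.5,0,0,0,255],[0,0,2.5,0,0,0,255],[0,0,1.5,0,0,0,255],[0,0,0.65,0,0,0,255],[0,0,0,0,0,0,255],[0,0,0,0,0,0,255]]'; python3 - <<'E'
from h import *
a=.178+np.pi/2; h=np.array([.4558,.1208]); d=np.array([np.cos(a),np.sin(a)])
need(*(h-d*.205),.0234,a)
T=observe()["tcp_pos"]
for n in("top","scene"):
    c=get_calibration(n); im=read_camera(n); i=im.astype(int)
    X=np.r_[h,.045]; t=T+[0,0,.0216]+.175*np.r_[d,0]
    uv=proj(c,[X,t]); print(n,"hole,tip pred",uv.round(1).tolist())
    u,v=uv.mean(0).astype(int); w=im[v-50:v+50,u-50:u+50]
    cv2.imwrite(f"pics/{n}pre.png",cv2.resize(w,(400,400),interpolation=3)[:,:,::-1]); print(u-50,v-50)
cv2.imwrite("pics/pre.png",np.hstack([cv2.imread("pics/toppre.png"),cv2.imread("pics/scenepre.png")]))
E
```

```text
time: 13.57
tcp_pos: [0.4915, -0.0812, 0.0248]
ee_rot: [0.641, 0.768, -0.0, -0.0]
force: [0.6, -1.1, -0.2]
finger_gap: 0.255
gripper_force: 78.2
shift cm [0.01 0.06 0.14] turn z 0.002 | ang 1.7512 pos [ 0.4915 -0.0812  0.0248] gap 0.255 t 13.57
top hole,tip pred [[242.0, 267.8], [257.6, 265.6]]
199 216
scene hole,tip pred [[360.2, 191.4], [351.4, 196.4]]
305 143
```

View pics/pre.png

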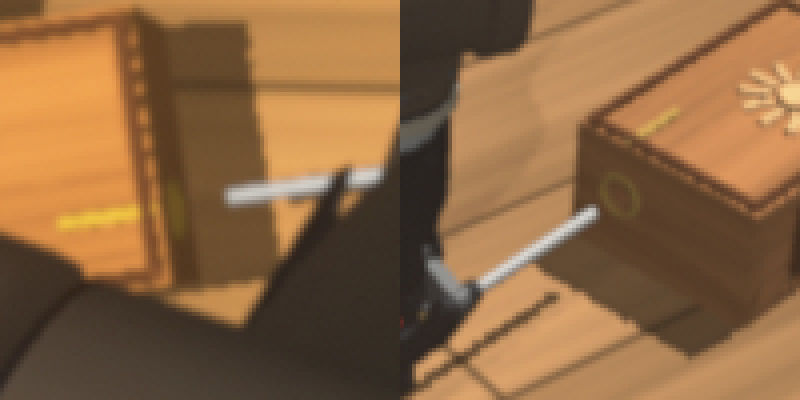

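The rod points at the ring in both views. In the top view the tip is at (256,265) and the ring centre at (242,267.5). In the scene view the tip is at (354.5,195.5) and the ring at (360,192). I insert it with force checks.

```bash
python3 -m handwheel '[[0.5,0.05,0.1,0,0,0.002,255],[1,0,0,0,0,0,255],[1,0,0,0,0,0,255],[1,0,0,0,0,0,255],[1,0,0,0,0,0,255],[0,0,0,0,0,0,255]]'; python3 -m handwheel '[[1,0,0,0,0,0,255],[1.5,0,0,0,0,0,255],[1.5,0,0,0,0,0,255],[1.5,0,0,0,0,0,255],[0,0,0,0,0,0,255]]'; python3 - <<'E'
from h import *
a=.178+np.pi/2; h=np.array([.4558,.1208]); d=np.array([np.cos(a),np.sin(a)])
need(*(h-d*.053),.0234,a); print(observe()["force"])
E
```

```text
time: 14.17
tcp_pos: [0.4833, -0.0348, 0.0238]
ee_rot: [0.64, 0.768, -0.0, -0.0]
force: [-1.0, -0.7, 0.1]
finger_gap: 0.255
gripper_force: 78.2
time: 14.58
tcp_pos: [0.4733, 0.0193, 0.0236]
ee_rot: [0.64, 0.768, -0.0, -0.0]
force: [0.6, -0.8, -0.1]
finger_gap: 0.255
gripper_force: 78.2
shift cm [5.   0.09 0.02] turn z 0.004 | ang 1.7523 pos [0.4733 0.0193 0.0236] gap 0.255 t 14.58
[ 0.57475567 -0.76404854 -0.13087967]
```

```bash
python3 -m handwheel '[[1,0.03,0,0,0,0.003,255],[1,0.03,0,0,0,0,255],[1,0.03,0,0,0,0,255],[0.6,0,0,0,0,0,255],[0.4,0,0,0,0,0,255],[0.3,0,0,0,0,0,255],[0,0,0,0,0,0,255]]'; python3 -m handwheel '[[0.3,0,0,0,0,0,255],[0.3,0,0,0,0,0,255],[0,0,0,0,0,0,255],[0,0,0,0,0,0,255]]'; python3 -c "
from h import *
need(.4558-.053*np.cos(1.749),.1208-.053*np.sin(1.749),.0234,1.749)
c=get_calibration('scene');read_camera('scene');print([(back(c,x['centre'],.044),x['conf']) for x in mark_of('scene','tray_pull')])"
```

```text
time: 15.17
tcp_pos: [0.4674, 0.06, 0.0237]
ee_rot: [0.642, 0.767, -0.0, 0.0]
force: [-0.9, -0.8, -1.2]
finger_gap: 0.254
gripper_force: 78.2
time: 15.5
tcp_pos: [0.4663, 0.0657, 0.0237]
ee_rot: [0.642, 0.767, -0.0, 0.0]
force: [-0.1, 0.3, -0.3]
finger_gap: 0.26
gripper_force: 78.2
shift cm [ 0.31 -0.06  0.03] turn z -0.001 | ang 1.7475 pos [0.4663 0.0657 0.0237] gap 0.26 t 15.5
[(array([0.56231723, 0.24589857, 0.044     ]), 0.81)]
```

```bash
python3 -m handwheel '[[0.3,0,0,0,0,0,255],[0.2,0,0,0,0,0,255],[0,0,0,0,0,0,255],[0,0,0,0,0,0,255]]'; python3 - <<'E'
from h import *
print(observe()["force"]); im=read_camera("scene"); c=get_calibration("scene"); print([(back(c,x['centre'],.044),x['conf']) for x in mark_of('scene','tray_pull')])
cv2.imwrite("pics/in1.png",cv2.resize(im[110:250,310:470],(640,560),interpolation=3)[:,:,::-1])
E
```

```text
time: 15.93
tcp_pos: [0.4656, 0.0704, 0.0237]
ee_rot: [0.642, 0.767, -0.0, 0.0]
force: [-0.2, -7.1, -0.1]
finger_gap: 0.259
gripper_force: 78.1
[-0.20143141 -7.14675935 -0.08554624]
[(array([0.57552044, 0.24262237, 0.044     ]), 0.83)]
```

View pics/in1.png

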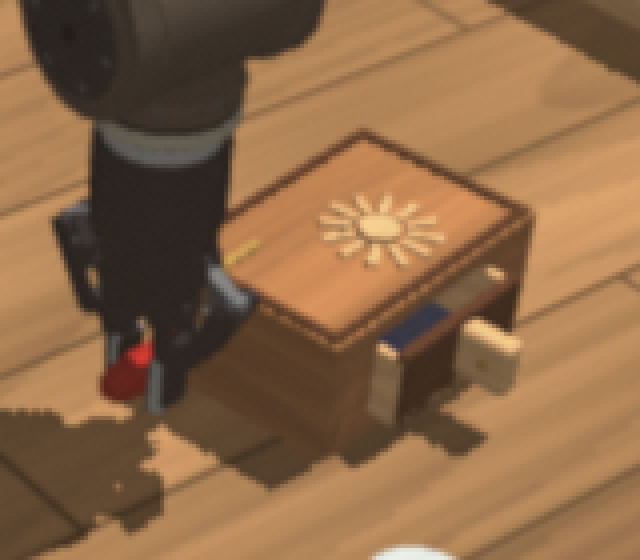

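The tray has sprung out: its blue interior and the tongue at scene (432,199) show past the chest front. Now I withdraw straight.

```bash
python3 -m handwheel '[[-0.5,0,0,0,0,0,255],[-1.5,0,0,0,0,0,255],[-1.5,0,0,0,0,0,255],[-1.5,0,0,0,0,0,255],[-1.5,0,0,0,0,0,255],[-1.5,0,0,0,0,0,255],[-1.5,0,0,0,0,0,255],[-1.5,0,0,0,0,0,255],[-1.5,0,0,0,0,0,255],[-1.5,0,0,0,0,0,255],[-1.5,0,0,0,0,0,255],[-1.5,0,0,0,0,0,255]]'; python3 -m handwheel '[[0,0,-2,0,0,0,255],[0,0,-3.5,0,0,0,255],[0,0,-3.5,0,0,0,255],[0,0,-2.5,0,0,0,255],[0,0,0,0,0,0,255]]'; python3 -c "
from h import *
need(.4416,-.1916,.14,1.749)"
```

```text
time: 17.03
tcp_pos: [0.4954, -0.0974, 0.0237]
ee_rot: [0.642, 0.767, -0.0, -0.0]
force: [0.3, 0.2, -0.3]
finger_gap: 0.253
gripper_force: 78.2
time: 17.45
tcp_pos: [0.497, -0.0972, 0.1431]
ee_rot: [0.642, 0.767, 0.001, 0.003]
force: [-0.2, -0.2, 0.6]
finger_gap: 0.256
gripper_force: 78.3
shift cm [-8.32 -7.11  0.29] turn z -0.001 | ang 1.7477 pos [ 0.497  -0.0972  0.1431] gap 0.256 t 17.45
```

```bash
python3 -m handwheel '[[-2,-1.8,0,0,0,0,255],[-2.1,-1.8,0,0,0,0,255],[-2.1,-1.8,0,0,0,0,255],[-2.1,-1.7,0,0,0,0.06,255],[0,0,0,0,0,0.115,255],[0,0,0,0,0,0.115,255],[0,0,0,0,0,0.115,255],[0,0,0,0,0,0.115,255],[0,0,0,0,0,0.115,255],[0,0,0,0,0,0.115,255],[0,0,0,0,0,0.115,255],[0,0,0,0,0,0.115,255]]'; python3 -m handwheel '[[0,0,0,0,0,0.115,255],[0,0,0,0,0,0.115,255],[0,0,0,0,0,0.115,255],[0,0,0,0,0,0.115,255],[0,0,0,0,0,0.115,255],[0,0,0,0,0,0.115,255],[0,0,0,0,0,0.115,255],[0,0,0,0,0,0.043,255],[0,0,0,0,0,0,255],[0,0,0,0,0,0,255]]'; python3 - <<'E'
from h import *
need(.4413,-.191,.0234,-.08)
c=get_calibration("scene"); im=read_camera("scene"); i=im.astype(int)
st=(i[...,0]-i[...,2]<28)&(i[...,0]>110); st[:,:200]=0; st[:,330:]=0; st[:150]=0; st[320:]=0
k,lab,s,_=cv2.connectedComponentsWithStats(st.astype(np.uint8)); print(s[1:][s[1:,4]>15].tolist())
s=observe(); M=Ro.from_quat(s["ee_rot"]).as_matrix(); a=np.arctan2(M[1,0],M[0,0]); d=np.array([np.cos(a),np.sin(a),0]); o=s["tcp_pos"]+[0,0,.0216]; print(proj(c,[o+.175*d,o+.035*d]).round(1).tolist())
E
```

```text
time: 18.45
tcp_pos: [0.4399, -0.1907, 0.1381]
ee_rot: [0.928, 0.372, -0.0, -0.0]
force: [-0.6, 0.3, -0.1]
finger_gap: 0.26
gripper_force: 78.4
time: 19.28
tcp_pos: [0.4399, -0.1908, 0.1383]
ee_rot: [0.999, -0.039, -0.0, -0.0]
force: [0.1, -0.3, -1.0]
finger_gap: 0.258
gripper_force: 78.5
shift cm [ 0.15  0.02 11.49] turn z 0.002 | ang -0.0783 pos [ 0.4399 -0.1908  0.1383] gap 0.258 t 19.28
[[245, 204, 37, 44, 198]]
[[281.1, 246.2], [244.9, 204.0]]
```

```bash
python3 -m handwheel '[[0.15,0,2.5,0,0,0,255],[0,0,2.5,0,0,0,255],[0,0,2.5,0,0,0,255],[0,0,1.7,0,0,0,255],[0,0,1,0,0,0,255],[0,0,0.7,0,0,0,255],[0,0,0.4,0,0,0,255],[0,0,0.1,0,0,0,255],[0,0,0,0,0,0,255],[0,0,0,0,0,0,255]]'; python3 -c "
from h import *
need(.4413,-.191,.0234,-.08)"
```

```text
time: 20.17
tcp_pos: [0.4419, -0.1913, 0.0254]
ee_rot: [0.999, -0.04, 0.001, 0.0]
force: [0.7, -0.2, -1.1]
finger_gap: 0.256
gripper_force: 78.5
shift cm [-0.06 -0.02  0.2 ] turn z -0.0 | ang -0.08 pos [ 0.4419 -0.1913  0.0254] gap 0.256 t 20.17
```

```bash
python3 -m handwheel '[[0,0,0.15,0,0,0,255],[0,0,0,0,0,0,255],[0,0,0,0,0,0,180],[0,0,0,0,0,0,150],[0,0,0,0,0,0,80],[0,0,0,0,0,0,0],[0,0,0,0,0,0,0],[0,0,0,0,0,0,0],[0,0,0,0,0,0,0],[0,0,-2,0,0,0,0],[0,0,-4,0,0,0,0],[0,0,-4,0,0,0,0]]'; python3 - <<'E'
from h import *
im=read_camera("scene"); c=get_calibration("scene"); i=im.astype(int)
cv2.imwrite("pics/rest2.png",cv2.resize(im[180:330,180:340],(640,600),interpolation=3)[:,:,::-1])
for n in("top","scene"):
    c=get_calibration(n); read_camera(n); print([(n,back(c,x['centre'],.044).round(4),x['conf']) for x in mark_of(n,'tray_pull')])
need(.4685+.112*.984,.2196+.112*.177,.15,.178)
E
```

```text
time: 21.17
tcp_pos: [0.4408, -0.1906, 0.1235]
ee_rot: [0.999, -0.04, -0.002, -0.001]
force: [0.8, -0.7, -0.4]
finger_gap: 1.001
gripper_force: 0.0
[('top', array([0.5695, 0.2402, 0.044 ]), 0.91)]
[('scene', array([0.5704, 0.2424, 0.044 ]), 0.89)]
shift cm [ 10.25 -44.    -2.7 ] turn z -0.258 | ang -0.0801 pos [ 0.4414 -0.1909  0.1231] gap 0.997 t 21.42
```

View pics/rest2.png

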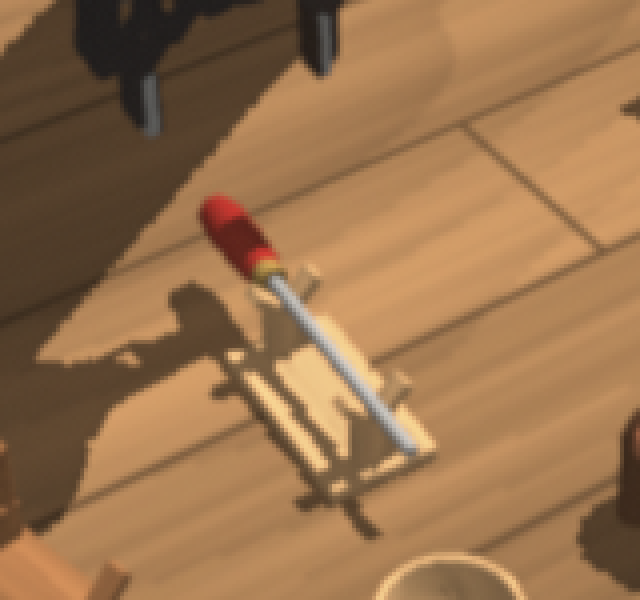

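The rod again lies in both Vs, with its tip at scene (283,293) and handle end at (231,231), released. Now the tray.

```bash
python3 -m handwheel '[[0.8,-3,-2.5,0,0,0,0],[0.8,-3.8,0,0,0,0,0],[0.8,-3.8,0,0,0,0,0],[0.8,-3.8,0,0,0,0,0],[0.8,-3.8,0,0,0,0,0],[0.8,-3.8,0,0,0,0,0],[0.8,-3.8,0,0,0,0,0],[0.8,-3.8,0,0,0,0,0],[0.8,-3.8,0,0,0,0,0],[0.8,-3.8,0,0,0,0,0],[0.8,-3.8,0,0,0,0,0],[0.8,-3,0,0,0,0,0]]'; python3 -m handwheel '[[0,0,0,0,0,-0.09,0],[0,0,0,0,0,-0.09,0],[0,0,0,0,0,-0.078,0],[0,0,0,0,0,0,0]]'; python3 - <<'E'
from h import *
need(.572,.239,.024,.178)
for n in("top","scene"):
    c=get_calibration(n); read_camera(n); print([(n,back(c,x['centre'],.044).round(4),x['conf']) for x in mark_of(n,'tray_pull')])
E
```

```text
time: 22.42
tcp_pos: [0.5721, 0.2425, 0.146]
ee_rot: [0.999, -0.04, -0.001, 0.0]
force: [0.9, -0.0, 0.4]
finger_gap: 1.0
gripper_force: 0.0
time: 22.75
tcp_pos: [0.5719, 0.2399, 0.146]
ee_rot: [0.996, 0.091, -0.002, 0.0]
force: [0.4, -0.6, -0.9]
finger_gap: 0.997
gripper_force: 0.0
shift cm [ 0.04  0.09 12.2 ] turn z 0.004 | ang 0.1817 pos [0.5719 0.2399 0.146 ] gap 0.997 t 22.75
[('top', array([0.581 , 0.2411, 0.044 ]), 0.64)]
[('scene', array([0.5799, 0.2366, 0.044 ]), 0.77), ('scene', array([ 0.7179, -0.1212,  0.044 ]), 0.61)]
```

```bash
python3 -m handwheel '[[0.4,0.1,2,0,0,0.004,0],[0,0,2.5,0,0,0,0],[0,0,2.5,0,0,0,0],[0,0,2.5,0,0,0,0],[0,0,1.7,0,0,0,0],[0,0,1,0,0,0,0],[0,0,0,0,0,0,0],[0,0,0,0,0,0,0]]'; python3 -m handwheel '[[0,0,0,0,0,0,255],[0,0,0,0,0,0,255],[0,0,0,0,0,0,255],[0,0,0,0,0,0,255],[0,0,0,0,0,0,255],[0,0,0,0,0,0,255],[0,0,0,0,0,0,255],[0,0,0,0,0,0,255],[0,0,0,0,0,0,255],[0,0,0,0,0,0,255]]' 50
```

```text
time: 23.62
tcp_pos: [0.5768, 0.2395, 0.0263]
ee_rot: [0.996, 0.086, -0.0, 0.0]
force: [-0.1, -0.2, -0.0]
finger_gap: 1.003
gripper_force: 0.0
time: 24.45
tcp_pos: [0.5772, 0.2377, 0.0268]
ee_rot: [0.996, 0.087, 0.0, 0.001]
force: [2.4, -15.0, 6.8]
finger_gap: 0.18
gripper_force: 51.1
```

```bash
python3 -m handwheel '[[0.3,0.15,0,0,0,0,255],[0.7,0,0,0,0,0,255],[0.7,0,0,0,0,0,255],[0.5,0,0,0,0,0,255],[0,0,0,0,0,0,255]]'; python3 -m handwheel '[[0.4,0,0,0,0,0,255],[0.5,0,0,0,0,0,255],[0.4,0,0,0,0,0,255],[0,0,0,0,0,0,255]]'
```

```text
time: 24.87
tcp_pos: [0.6, 0.2416, 0.0268]
ee_rot: [0.996, 0.087, 0.001, 0.0]
force: [1.7, -4.7, 6.4]
finger_gap: 0.178
gripper_force: 51.5
time: 25.2
tcp_pos: [0.6125, 0.2438, 0.0268]
ee_rot: [0.996, 0.087, 0.001, 0.0]
force: [2.7, -5.4, 4.9]
finger_gap: 0.182
gripper_force: 51.5
```

```bash
python3 -m handwheel '[[0.3,0,0,0,0,0,255],[0.2,0,0,0,0,0,255],[0,0,0,0,0,0,255]]'; python3 -m handwheel '[[0.2,0,0,0,0,0,255],[0.2,0,0,0,0,0,255],[0,0,0,0,0,0,255]]'
```

```text
time: 25.45
tcp_pos: [0.6171, 0.2446, 0.0268]
ee_rot: [0.996, 0.087, 0.001, 0.0]
force: [1.2, -5.8, 5.4]
finger_gap: 0.176
gripper_force: 51.6
time: 25.7
tcp_pos: [0.6185, 0.2449, 0.0266]
ee_rot: [0.996, 0.087, -0.002, 0.001]
force: [-12.2, -7.7, 11.8]
finger_gap: 0.178
gripper_force: 52.6
```

Stop reached (force −12 N along x). I back off slightly by opening, then lift away and check.

```bash
python3 -m handwheel '[[0,0,0,0,0,0,180],[0,0,0,0,0,0,100],[0,0,0,0,0,0,0],[0,0,0,0,0,0,0],[0,0,0,0,0,0,0],[0,0,0,0,0,0,0],[0,0,-2,0,0,0,0],[0,0,-3.5,0,0,0,0],[0,0,-3.5,0,0,0,0],[0,0,-3.5,0,0,0,0],[0,0,0,0,0,0,0],[0,0,0,0,0,0,0]]'; python3 - <<'E'
from h import *
im=read_camera("scene"); c=get_calibration("scene")
cv2.imwrite("pics/end.png",im[:,:,::-1])
for n in("top","scene"):
    cc=get_calibration(n); read_camera(n); print([(n,back(cc,x['centre'],.044).round(4),x['conf']) for x in mark_of(n,'tray_pull')])
print(observe()["force"],observe()["time"])
E
```

```text
time: 26.7
tcp_pos: [0.6209, 0.246, 0.1533]
ee_rot: [0.996, 0.087, 0.002, -0.0]
force: [-0.5, 0.4, -1.1]
finger_gap: 0.999
gripper_force: 0.0
[('top', array([0.6135, 0.2503, 0.044 ]), 0.82)]
[('scene', array([0.6105, 0.2513, 0.044 ]), 0.58), ('scene', array([0.7429, 0.0076, 0.044 ]), 0.33), ('scene', array([ 0.6247, -0.2089,  0.044 ]), 0.2)]
[0.13661323 0.38438294 0.03350344] 26.95
```

View pics/end.png

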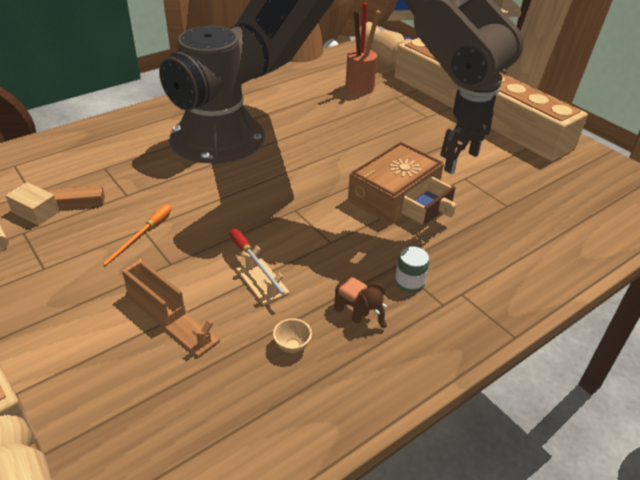

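The final view shows the tray fully out, with its tongue at scene (447,209). The rod lies in the rest, from (237,236) to (283,292), the bystanders stand where they were, and the gripper is clear.

```bash
python3 -c "
from workcell import *
print(close_job())"
```

```text
the job is handed in; nothing more can be done
None
```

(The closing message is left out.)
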